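# Fit the suction nozzle on the fume extractor's sloping port and latch it

## Task

Get the fume extractor ready: take the wider, collared suction nozzle, push it collar first fully home onto the extractor's sloping spigot, and then swing the latch all the way over the collar so that the nozzle is locked on. Leave the narrow nozzle standing where it is.

Things in the scene. Friction and masses are not known exactly. Their poses are not given: they have to be found in the camera images.
- extractor: The fume extractor, fixed for the run: a grey box about 130 x 130 mm in plan, up to 145 mm high at the back, with a dark sloping face turned to the robot's side that carries the port and the latch. Origin: centre of its underside; x horizontal, away from the robot; y to its left; z up.
- port: Spigot on the sloping face. Origin: centre of the seat, a flat ring 52 mm wide, 112 mm above the desk. z: spigot axis, leaning 35 deg from vertical toward the robot's side; y: level, to the left; x: up the slope. The spigot is 31 mm in diameter (1.5 mm play all round), 45 mm high, the last 12 mm tapering to 22 mm. Home: nozzle's foot on the seat, axes in line.
- nozzle_wide: The nozzle to fit: rigid grey tube, open at both ends, standing on its collar, loose, 80 to 155 g. 95 mm long, 42 mm outside, bore 34 mm right through; collar at the foot 58 mm in diameter, 8 mm thick. Origin: centre of the foot; z along the tube away from the collar. Round, so its yaw does not matter. It and the narrow nozzle may stand in either place.
- nozzle_narrow: The other grey nozzle, to be left standing: a plain tube without a collar, 125 mm tall, 30 mm in diameter, bore 22 mm (it does not fit the spigot). Origin: centre of its foot, z up.
- latch (a joint): Angle of the steel latch (rad): 0 closed (end stop), its short nose over the collar; up to 1.8 open. Turns about an axis parallel to the port's z; stays where left (1 N at the peg moves it). Starts open, 1.2 to 1.65. With the nozzle home the nose passes 2.5 mm above the collar; else it strikes the collar. A closed latch bars the nozzle from the seat.
- latch_pivot (a point): Point on the latch's turning axis, at its underside: in the port's frame x 0, y +42 mm, z +10.5 mm. The latch's boss and arm reach up to 21 mm above the seat.
- latch_grip (a point): Gripping point on the latch's handle: a black round peg, 14 mm in diameter, parallel to the port's z, at the end of the latch's arm 60 mm from the turning axis. The peg's top is 70 mm and this point 55 mm above the seat along port z. At latch angle q the peg stands at port x = -60 sin q, y = 42 + 60 cos q mm (closed: x 0, y +102).

How it is judged:
By the outcome, as a careful person would: the job done as asked, in the order asked, and still so for the second after the job is handed in, with the robot touching nothing.
It also fails if it takes over 43 s, if anything falls off the work surface, if the arm or the gripper's body presses on something with over 40 N, if the wrist force passes 120 N, or if a joint passes its speed limit or range.

## Robot

A 6-joint arm with a two-finger parallel gripper is mounted at the origin on a cart in front of the work surface, level with it; the furniture and walls round the work are solid. World frame = base frame: x ahead of the robot, y to its left, z up, the work surface at z = 0. Lengths are in m, angles in rad, forces in N, time in s.
With the tool pointing down it reaches from about 0.325 to 1 m from the base axis. Payload 5.1 kg.
Tool frame: the origin (TCP) lies on the front face of the gripper's body, between the roots of the fingers; the fingertips stand 73 mm ahead of it and the grasp point (between the pads) lies 54 mm ahead of it; z points along the fingers, y is the line along which they close (so a half turn about z gives the same grasp; the last joint's range is limited). The gripper opens to 85 mm and grips with 20 to 120 N. Pads are 22 mm wide; open, the fingers measure 114 mm over their backs; the gripper's body (76 mm by 85 mm) begins 54 mm behind the grasp point. The pads swing forward as they close: fully open they stand 13 mm farther back than shut.
Start: joints at [1.024, 0.124, 1.65, -0, 1.367, -0.083], TCP at [0.291, 0.581, 0.304] pointing down, gripper open.
Joint ranges: [-2.61, 2.61], [-1.02, 2.33], [0.03, 2.71], [-1.35, 4.49], [0.32, 2.68], [-2.91, 2.91]. Speed limits (rad/s): [2.57, 2.57, 3.14, 3.14, 3.14, 3.14].

## Interface

Orientations are given as a 3x3 rotation matrix whose columns are the frame's x, y, z axes.
In Python, from rig import ctrl gives the robot as it stands. Calls block until the motion is done:
- ctrl.move_to(position, orientation): joint-space move of the TCP to a pose.
- ctrl.line_to(position, rotation=None, v=0.15, threshold=None): straight line of the TCP; rotation=None keeps the orientation; v is the mean speed in m/s. With threshold (N) it stops when the force on the tool has changed by that much, and returns True; else False.
- ctrl.move_j(angles): joint-space move.
- ctrl.gripper_to(opening, force=None): finger opening in m; force is the grip in N (None keeps the last); returns when the fingers have stopped.
- ctrl.wait(seconds).
- ctrl.solve_ik(position, orientation): joint angles nearest the present ones, or None.
- ctrl.read_camera(name): name is "side" or "top"; returns a dict with "frame" (384x512x3 uint8, red, green, blue), "mtx" (3x3 intrinsics, pixels), "extrinsics" (4x4, takes a point from camera to world coordinates). Camera axes: x right, y up, looking along -z (the intrinsics and any distortion apply to the point x, -y, -z); pixel columns grow to the right and rows downward; lengths in m; the calibration is good to about 2 mm. A picture is of the moment at which its call begins. There is no depth.
A pose or a line that the arm cannot do raises ctrl.PlanningError and nothing moves.
- ctrl.finish_job(): hands the job in; it is judged then, once.
Readings, each from a call of its own:
- ctrl.read_time(): time.
- ctrl.read_joints(): joint angles.
- ctrl.read_joint_vel(): joint speeds.
- ctrl.read_tau(): joint torques, N m.
- ctrl.read_ee_pos(): TCP position.
- ctrl.read_eef_rot(): TCP orientation.
- ctrl.read_ft_force(): force on the tool from outside, world axes, zero at the start.
- ctrl.read_wrist_torque(): the same for the moment, N m.
- ctrl.read_width(): finger opening in m.
- ctrl.read_finger_force(): force on a finger pad.
Only numpy, scipy, OpenCV 4.12 (cv2) and the standard library are available. Lean on these libraries where they do the work, as an engineer would, in place of code of your own. Each camera call takes 0.05 s, during which the arm holds its last target. There are 200 camera calls.

## Working session

There is one attempt and no reset: what is moved stays moved. The work goes in short steps, each a Python script; the robot and the scene stay as the last script left them, time stands still between calls to the robot, and variables do not carry over. Pictures are saved under pics/ and viewed, at most 10 in all, crops included, and the job is handed in when it is done.

```bash
mkdir -p pics; ls; python3 - <<'E'
from rig import ctrl
import cv2,numpy as np
np.set_printoptions(precision=4,suppress=True)
for n in("side","top"):
    c=ctrl.read_camera(n); cv2.imwrite(f"pics/{n}0.png",cv2.resize(c["frame"][:,:,::-1],None,fx=1.5,fy=1.5))
    print(n,c.keys(),c["mtx"],c["extrinsics"])
    np.savez(f"{n}0.npz",**c)
E
```

```text
pics
side dict_keys(['frame', 'mtx', 'extrinsics']) [[427.3572   0.     244.8975]
 [  0.     427.3572 189.8009]
 [  0.       0.       1.    ]] [[ 0.9745  0.1519 -0.1651  0.3681]
 [-0.2233  0.5821 -0.7819 -0.4884]
 [-0.0227  0.7988  0.6012  0.6643]
 [ 0.      0.      0.      1.    ]]
top dict_keys(['frame', 'mtx', 'extrinsics']) [[408.6978   0.     259.4524]
 [  0.     408.6978 190.9159]
 [  0.       0.       1.    ]] [[-0.0151  0.9826 -0.1853  0.3738]
 [-0.9998 -0.0172 -0.0099  0.2097]
 [-0.0129  0.1851  0.9826  0.9478]
 [ 0.      0.      0.      1.    ]]
```

View pics/side0.png

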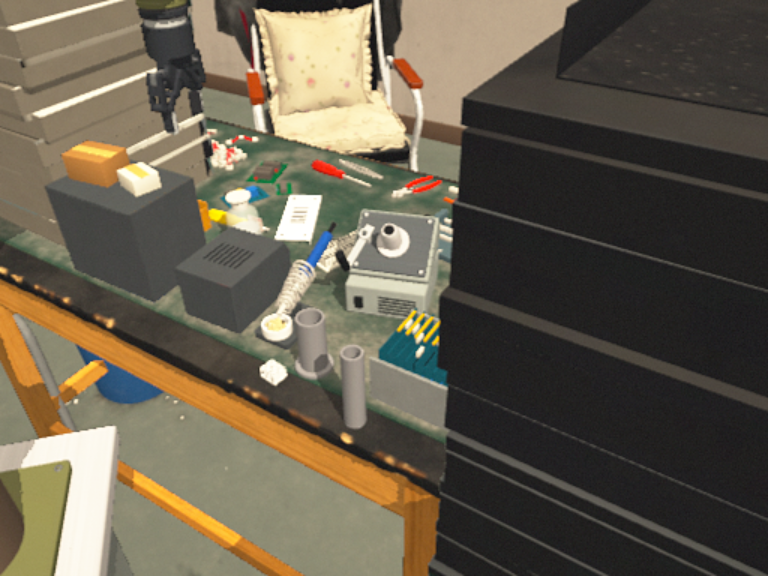

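View pics/top0.png

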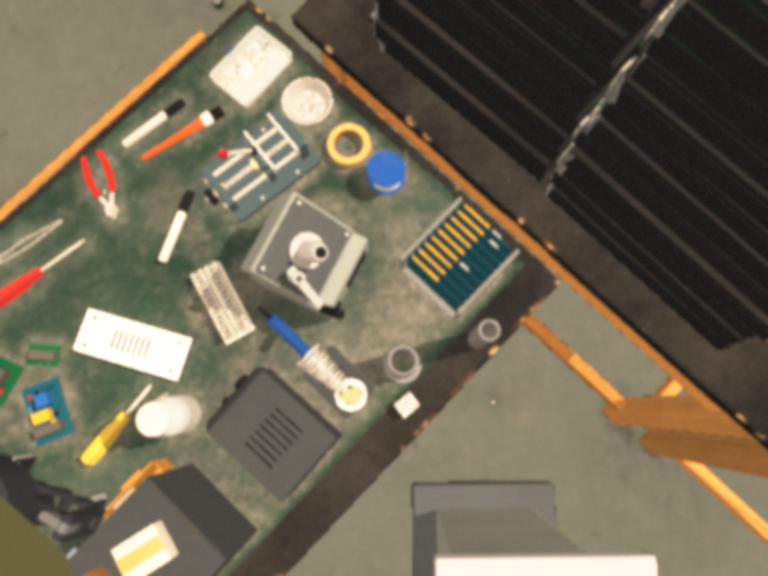

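The side view shows the wide nozzle at about (313,345) with the collar at its foot, and the narrow one at (353,390). The extractor is at (390,260), with the latch open at its left. In the top view the wide nozzle's mouth is at (402,360), the spigot tip at (318,252) and the peg at (335,312). I'll zoom in for the fit.

```bash
python3 - <<'E'
import cv2,numpy as np
t=np.load("top0.npz")["frame"][:,:,::-1]; s=np.load("side0.npz")["frame"][:,:,::-1]
def crop(im,c,r,w,h,k): return cv2.resize(im[r:r+h,c:c+w],None,fx=k,fy=k,interpolation=cv2.INTER_CUBIC)
o=np.zeros((600,800,3),np.uint8)
o[:400,:400]=crop(t,160,125,100,100,4)
o[:400,400:]=crop(s,215,130,100,100,4)
o[400:,:400]=crop(t,250,215,100,50,4)
o[400:,400:]=0
o[400:,400:580]=crop(s,190,200,45,50,4)
cv2.imwrite("pics/z.png",o)
E
```

```text
(no output)
```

View pics/z.png

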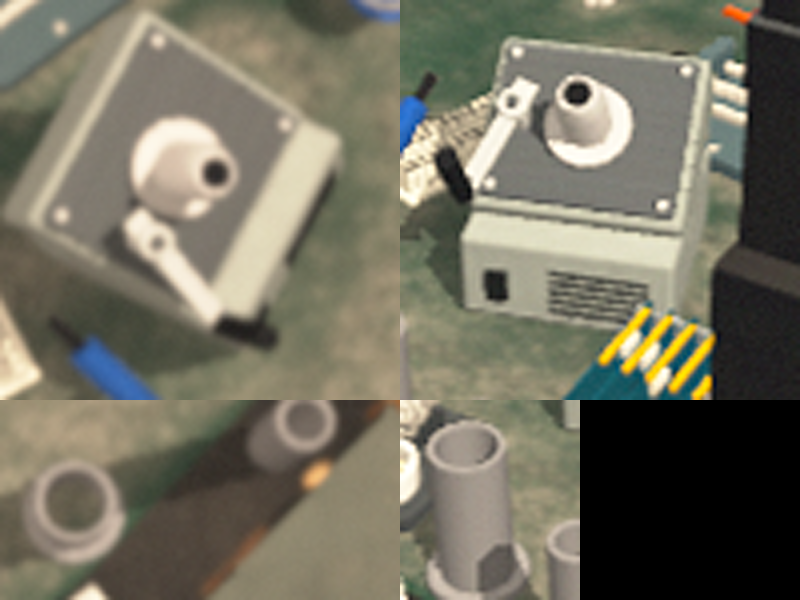

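The zoom shows the following positions. In the top crop the spigot hole is at (215,172), the latch pivot at (158,242) and the peg top at (268,336). In the side crop the hole is at (578,93), the pivot at (512,101) and the peg top at (449,158). The wide nozzle's rim is at (75,503) and (468,447). I'll fit the port pose from these.

```bash
cat > h.py <<'E'
import numpy as np
from scipy.optimize import least_squares
np.set_printoptions(precision=4,suppress=True)
def proj(c,P):
    E=c["extrinsics"]; p=(np.atleast_2d(P)-E[:3,3])@E[:3,:3]
    p=p*[1,-1,-1]; q=p@c["mtx"].T; return q[:,:2]/q[:,2:]
def ray(c,uv,z):
    d=np.linalg.inv(c["mtx"])@[*uv,1]; d=c["extrinsics"][:3,:3]@(d*[1,-1,-1]); o=c["extrinsics"][:3,3]
    return o+d*(z-o[2])/d[2]
def portR(yaw):
    a=np.radians(35); c,s=np.cos(yaw),np.sin(yaw)
    xh=np.array([c,s,0]); y=np.array([-s,c,0]); up=np.array([0,0,1.])
    return np.c_[xh*np.cos(a)+up*np.sin(a), y, -xh*np.sin(a)+up*np.cos(a)]
def pegp(q,z): return [-.06*np.sin(q),.042+.06*np.cos(q),z]
E
python3 - <<'E'
from h import *
T=dict(np.load("top0.npz"));S=dict(np.load("side0.npz"))
t=lambda u,v:(160+u/4-.4,125+v/4-.4); s=lambda u,v:(215+(u-400)/4-.4,130+v/4-.4)
ot=np.array([t(215,172),t(158,242),t(267,336),t(222,322)]); os=np.array([s(578,93),s(512,101),s(449,158),s(588,125)])
def f(p,full=0):
    R=portR(p[2]);o=np.array([p[0],p[1],.112])
    w=lambda L:o+np.array(L)@R.T
    hole,pv,pt,pb,seat=[0,0,.045],[0,.042,.021],pegp(p[3],.070),pegp(p[3],.021),[0,0,0]
    return np.r_[(proj(T,w([hole,pv,pt,pb]))-ot).ravel(),(proj(S,w([hole,pv,pt,seat]))-os).ravel()]
r=least_squares(f,[.5,.25,1.05,1.4],loss='soft_l1');print(r.x,np.degrees(r.x[2]));print(f(r.x).reshape(-1,2))
print("wide",ray(T,(250+75/4-.4,215+103/4-.4),.095),ray(S,(190+68/4-.4,200+47/4-.4),.095))
print("narrow",ray(T,(250+305/4-.4,215+25/4-.4),.125),ray(S,(190+167/4-.4,200+143/4-.4),.125))
E
```

```text
[0.585  0.3327 1.0691 1.2872] 61.253676651319026
[[-0.1057  0.6205]
 [-0.489   0.0404]
 [ 0.2097  0.2126]
 [ 1.5392  0.2631]
 [ 0.2251 -0.1729]
 [ 0.7951 -0.3371]
 [-0.2684 -0.5204]
 [ 0.4613 -0.5438]]
wide [0.4299 0.2013 0.095 ] [0.4306 0.1994 0.095 ]
narrow [0.4652 0.085  0.125 ] [0.461  0.0834 0.125 ]
```

```bash
cat >> h.py <<'E'
PO=np.array([.585,.3327,.112]); YAW=1.0691; Q0=1.287; RP=portR(YAW); NZ=np.array([.430,.2003,0])
def tool(zax,y):
    z=np.array(zax,float); y=np.array(y,float); y-=z*(y@z); y/=np.linalg.norm(y); return np.c_[np.cross(y,z),y,z]
def port(p): return PO+RP@np.array(p,float)
HG=.068   # grasp height on the nozzle
E
python3 - <<'E'
from h import *
from rig import ctrl
for nm,yy in(("y",RP[:,1]),("-y",-RP[:,1]),("x",RP[:,0]),("-x",-RP[:,0])):
    Rd=tool([0,0,-1],[yy[0],yy[1],0]); Rp=tool(-RP[:,2],yy)
    print(nm)
    for p,R in((NZ+[0,0,.26],Rd),(NZ+[0,0,HG+.052],Rd),(port([0,0,.25]),Rp),(port([0,0,HG+.052]),Rp),(port(pegp(Q0,.107)),Rp),(port(pegp(0,.107)),Rp),(port(pegp(0,.18)),Rp)):
        print(ctrl.solve_ik(p,R))
E
```

```text
y
[ 0.3227 -0.2458  2.0775 -0.      1.3099 -2.3172]
[ 0.3227 -0.0725  2.1832 -0.      1.0309 -2.3172]
[ 0.1104 -0.2681  2.0611  0.5737  1.0449 -2.7467]
[ 0.2284 -0.0341  2.0436  0.6358  0.8034 -2.7855]
[ 0.2497 -0.1335  2.2191  0.6782  0.7316 -2.8308]
[ 0.3888 -0.1525  2.1726  0.5855  0.7114 -2.6216]
[ 0.3277 -0.3165  2.1974  0.5367  0.8595 -2.5848]
-y
[ 0.3227 -0.2458  2.0775 -0.      1.3099  0.8244]
[ 0.3227 -0.0725  2.1832 -0.      1.0309  0.8244]
[ 0.1104 -0.2681  2.0611  0.5737  1.0449  0.3949]
[ 0.2284 -0.0341  2.0436  0.6358  0.8034  0.3561]
[ 0.2497 -0.1335  2.2191  0.6782  0.7316  0.3108]
[ 0.3888 -0.1525  2.1726  0.5855  0.7114  0.52  ]
[ 0.3277 -0.3165  2.1974  0.5367  0.8595  0.5568]
x
[ 0.3227 -0.2458  2.0775 -0.      1.3099 -0.7464]
[ 0.3227 -0.0725  2.1832 -0.      1.0309 -0.7464]
[ 0.1104 -0.2681  2.0611  0.5737  1.0449 -1.1759]
[ 0.2284 -0.0341  2.0436  0.6358  0.8034 -1.2147]
[ 0.2497 -0.1335  2.2191  0.6782  0.7316 -1.26  ]
[ 0.3888 -0.1525  2.1726  0.5855  0.7114 -1.0508]
[ 0.3277 -0.3165  2.1974  0.5367  0.8595 -1.014 ]
-x
[ 0.3227 -0.2458  2.0775 -0.      1.3099  2.3952]
[ 0.3227 -0.0725  2.1832 -0.      1.0309  2.3952]
[ 0.1104 -0.2681  2.0611  0.5737  1.0449  1.9657]
[ 0.2284 -0.0341  2.0436  0.6358  0.8034  1.9269]
[ 0.2497 -0.1335  2.2191  0.6782  0.7316  1.8816]
[ 0.3888 -0.1525  2.1726  0.5855  0.7114  2.0908]
[ 0.3277 -0.3165  2.1974  0.5367  0.8595  2.1276]
```

```bash
cat >> h.py <<'E'
Rd=tool([0,0,-1],[*-RP[:2,1],0]); Rp=tool(-RP[:,2],-RP[:,1])
HT=HG+.052
E
python3 - <<'E'
from h import *
from rig import ctrl
import cv2
ctrl.move_to(NZ+[0,0,.30],Rd)
ctrl.line_to(NZ+[0,0,HT+.0],v=.12,threshold=8)
print(ctrl.read_ee_pos(),NZ)
ctrl.gripper_to(.03,force=60)
print(ctrl.read_width(),ctrl.read_finger_force())
ctrl.line_to(NZ+[0,0,HT+.19],v=.12)
print(ctrl.read_ft_force(),ctrl.read_width())
ctrl.move_to(port([0,0,HT+.075]),Rp)
print(ctrl.read_time(),ctrl.read_ee_pos(),port([0,0,HT+.075]))
for n in("side","top"):
    c=ctrl.read_camera(n); np.savez(f"{n}1.npz",**c)
T=dict(np.load("top1.npz"));S=dict(np.load("side1.npz"))
o=np.zeros((600,800,3),np.uint8)
for i,c in enumerate((T,S)):
    u=np.clip(proj(c,port([0,0,.08]))[0].astype(int)-[50,75],0,9999);print(u)
    f=c["frame"][u[1]:u[1]+150,u[0]:u[0]+100,::-1]
    f=cv2.resize(f,None,fx=4,fy=4,interpolation=cv2.INTER_CUBIC); o[:f.shape[0],400*i:400*i+f.shape[1]]=f
cv2.imwrite("pics/hold.png",o)
E
```

```text
[0.4306 0.2005 0.1208] [0.43   0.2003 0.    ]
0.04056988004746151 60.68447336554527
[ 0.162  -0.096  -1.5339] 0.04084524486906918
6.0917 [0.5307 0.2344 0.2711] [0.5312 0.2346 0.2717]
[170  94]
[207  71]
```

View pics/hold.png

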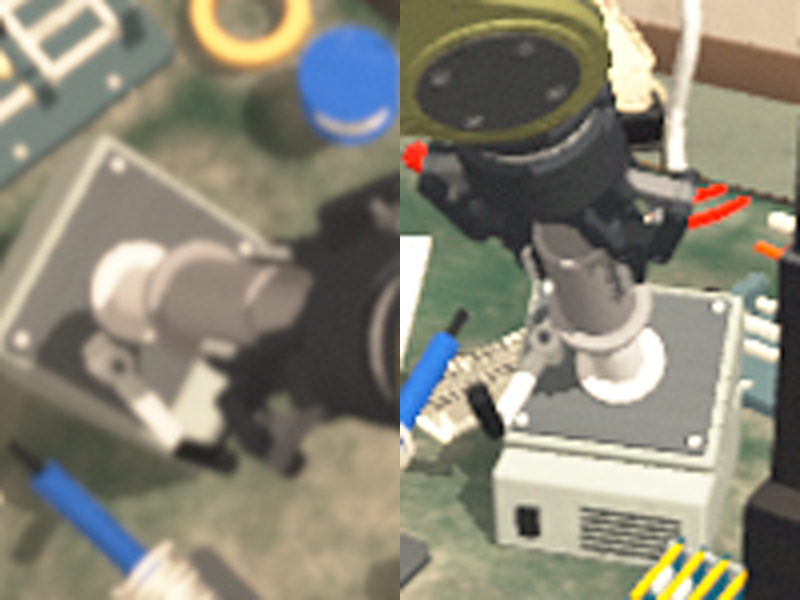

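The nozzle is held just above the spigot: the side crop has the collar at about (607,322) and the seat ring at (622,365). It may have tilted in the pads, so I'll overlay the predicted outlines.

```bash
python3 - <<'E'
from h import *
import cv2
T=dict(np.load("top1.npz"));S=dict(np.load("side1.npz"))
o=np.zeros((600,800,3),np.uint8); a=np.linspace(0,2*np.pi,60)
dz=np.array([.5307,.2344,.2711])-port([0,0,HT+.075])
for i,(c,u) in enumerate(((T,[170,94]),(S,[207,71]))):
    f=np.ascontiguousarray(cv2.resize(c["frame"][u[1]:u[1]+150,u[0]:u[0]+100,::-1],None,fx=4,fy=4,interpolation=cv2.INTER_CUBIC))
    for r,z,col in((.029,.075,(0,0,255)),(.029,.083,(0,0,255)),(.021,.17,(0,255,0)),(.021,.083,(0,255,0)),(.026,0,(255,255,0)),(.011,.045,(255,255,0))):
        P=np.array([PO+(dz if z>.05 else 0)+RP@[r*np.cos(t),r*np.sin(t),z] for t in a])
        cv2.polylines(f,[((proj(c,P)-u+.4)*4).astype(np.int32)],True,col,1)
    o[:,400*i:400*i+400]=f
cv2.imwrite("pics/ov.png",o)
E
```

```text
(no output)
```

View pics/ov.png

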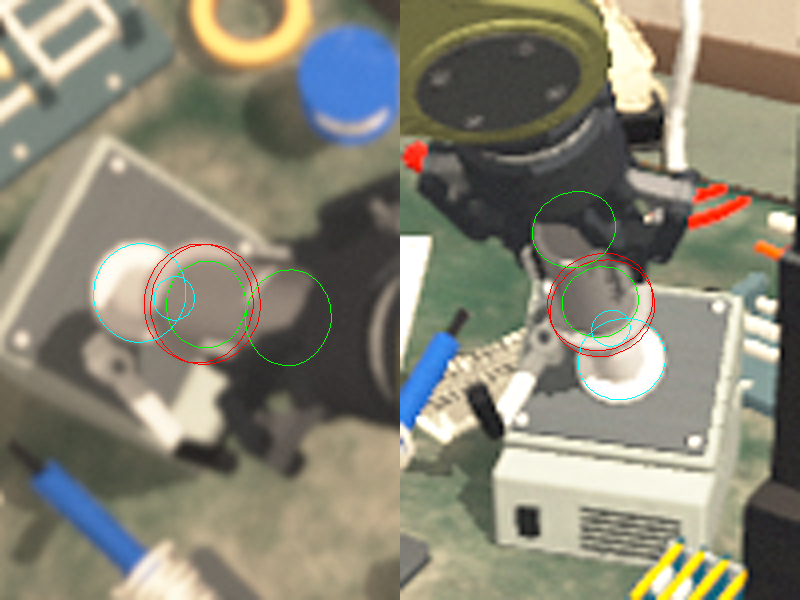

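The seat overlay fits well. The held collar looks more edge-on than predicted, so the nozzle has tilted in the pads about the closing axis. I'll test tilt hypotheses.

```bash
cat > ov.py <<'E'
from h import *
import cv2
a=np.linspace(0,2*np.pi,60)
def draw(c,u,w,h,G,k=4,col=None):
    """G: 4x4 nozzle pose in world"""
    f=np.ascontiguousarray(cv2.resize(c["frame"][u[1]:u[1]+h,u[0]:u[0]+w,::-1],None,fx=k,fy=k,interpolation=cv2.INTER_CUBIC))
    for r,z,cl in((.029,0,(0,0,255)),(.029,.008,(0,0,255)),(.021,.095,(0,255,0)),(.021,.008,(0,255,0))):
        P=np.array([G[:3,3]+G[:3,:3]@[r*np.cos(t),r*np.sin(t),z] for t in a])
        cv2.polylines(f,[((proj(c,P)-u+.4)*k).astype(np.int32)],True,cl,1)
    return f
def pose(phi,s,t,base):
    """nozzle nominally at base(port frame z), turned phi about port y at grasp point, foot-slid s along axis, t along x"""
    R=RP@cv2.Rodrigues(np.array([0,phi,0.]))[0]; G=np.eye(4); G[:3,:3]=R
    G[:3,3]=PO+RP@[t,0,base+HG]-R[:,2]*(HG+s); return G
E
python3 - <<'E'
from ov import *
T=dict(np.load("top1.npz"));S=dict(np.load("side1.npz"))
o=np.zeros((600,800,3),np.uint8)
for j,phi in enumerate((-.2,.2)):
    for i,(c,u) in enumerate(((T,[180,134]),(S,[232,121]))):
        o[300*j:300*j+300,400*i:400*i+400]=draw(c,u,100,75,pose(phi,0,0,.075))
cv2.imwrite("pics/ov2.png",o)
E
```

```text
(no output)
```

View pics/ov2.png

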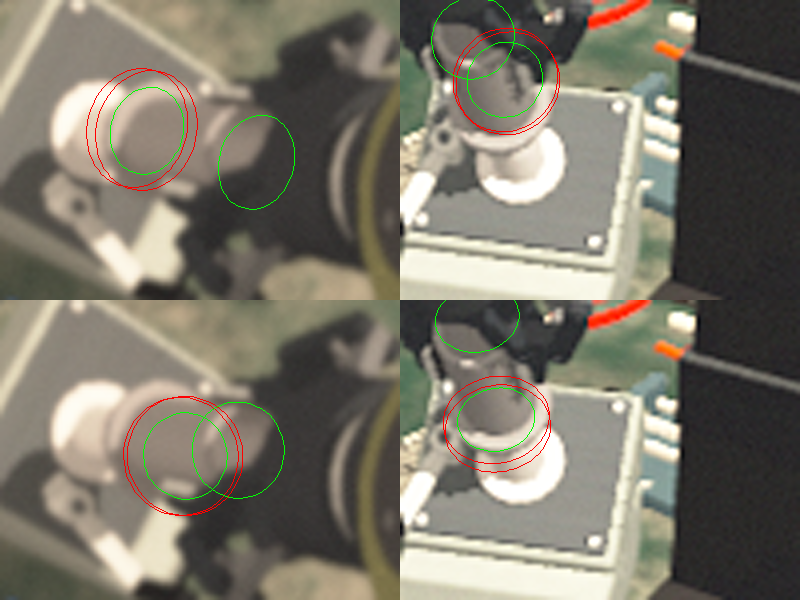

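Neither tilt matches cleanly: in the top panels the collar spans roughly (107,410) to (195,485), and in the side panels its lower arc runs through (495,450). I'll take a plain, larger crop to pick points from.

```bash
python3 - <<'E'
from h import *
import cv2
from rig import ctrl
print(ctrl.read_eef_rot()-Rp, ctrl.read_width(), ctrl.read_ft_force(), ctrl.read_wrist_torque())
T=dict(np.load("top1.npz"));S=dict(np.load("side1.npz"))
g=lambda c,u,w,h:cv2.resize(c["frame"][u[1]:u[1]+h,u[0]:u[0]+w,::-1],None,fx=7,fy=7,interpolation=cv2.INTER_LANCZOS4)
a=g(T,[190,140],70,60)[:,:400]; a=g(T,[195,140],57,60); b=g(S,[233,115],57,60)
a=cv2.convertScaleAbs(np.hstack([a,b]),alpha=1.5,beta=0)
cv2.imwrite("pics/big.png",a)
E
```

```text
[[-0.0012  0.0008 -0.0007]
 [ 0.001   0.0014 -0.0001]
 [-0.0004  0.0005 -0.0003]] 0.04088876749774256 [-0.119   1.1366 -1.0962] [-0.388   0.1081 -0.0159]
```

View pics/big.png

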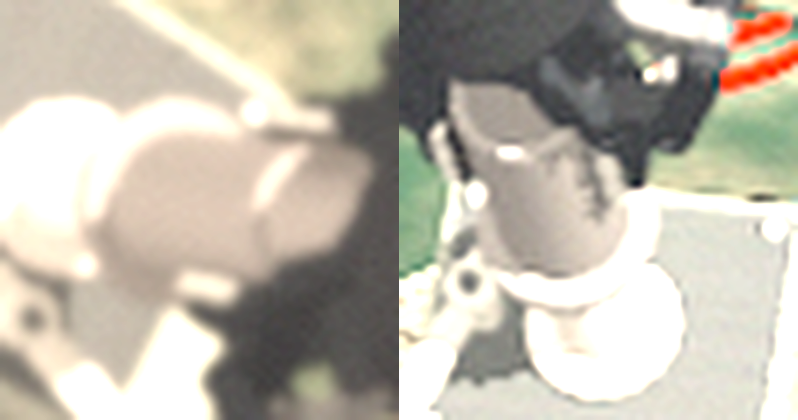

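Enlarged, it is clear: the side crop's collar (right edge 660, bottom 308) and top rim (510,157) agree with the untilted prediction to about 1 px. The bright arc I took for tilt is just the open end's rim. I'll insert in stages, watching the force.

```bash
python3 - <<'E'
from h import *
from rig import ctrl
f0=np.array(ctrl.read_ft_force())
for z in(.040,.030,.022,.012,.004):
    hit=ctrl.line_to(port([0,0,HT+z]),v=.04,threshold=12)
    p=RP.T@(np.array(ctrl.read_ee_pos())-PO)
    print(z,hit,p-[0,0,HT],RP.T@(np.array(ctrl.read_ft_force())-f0),RP.T@np.array(ctrl.read_wrist_torque()),ctrl.read_time())
    if hit: break
E
```

```text
0.04 False [ 0.0002 -0.0001  0.0402] [-1.2425 -0.5821  0.5419] [-0.0395  0.4084 -0.024 ] 7.2167
0.03 False [-0.0002  0.0002  0.0296] [-0.4915 -1.0427  0.3113] [ 0.0221  0.3918 -0.0003] 7.6167
0.022 False [-0.0001  0.0001  0.0217] [-0.9727 -1.1292  0.3638] [ 0.0276  0.445  -0.0121] 7.9667
0.012 False [0.     0.     0.0117] [ 0.3531 -0.443   0.6798] [-0.0045  0.3643  0.0213] 8.3667
0.004 False [ 0.0001 -0.      0.0038] [-1.3483 -0.9122  0.4366] [ 0.0622  0.4925 -0.0127] 8.7167
```

```bash
python3 - <<'E'
from h import *
from rig import ctrl
import cv2
f0=np.array(ctrl.read_ft_force())
hit=ctrl.line_to(port([0,0,HT-.010]),v=.02,threshold=20)
p=RP.T@(np.array(ctrl.read_ee_pos())-PO)
print(hit,p-[0,0,HT],RP.T@(np.array(ctrl.read_ft_force())-f0))
p0=p.copy()
ctrl.gripper_to(.085)
p=RP.T@(np.array(ctrl.read_ee_pos())-PO);print(p-[0,0,HT],ctrl.read_width())
ctrl.line_to(port([0,0,.215]),v=.15)
print(ctrl.read_time())
T=ctrl.read_camera("top");S=ctrl.read_camera("side")
np.savez("top2.npz",**T);np.savez("side2.npz",**S)
from ov import draw,pose
o=np.hstack([draw(T,[170,130],100,100,pose(0,0,0,0)),draw(S,[215,110],100,100,pose(0,0,0,0))])
cv2.imwrite("pics/home.png",o)
E
```

```text
True [-0.     -0.0002  0.0006] [0.777  0.4776 7.9398]
[-0.0018  0.0007 -0.0009] 0.08520775260805132
10.3917
```

View pics/home.png

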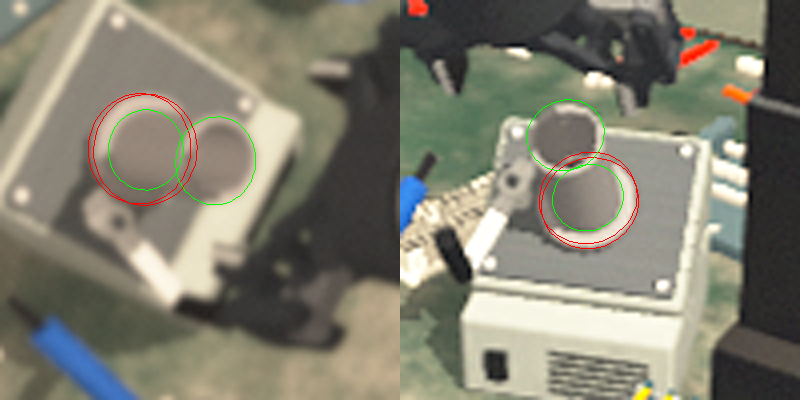

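The nozzle sits home: both outlines coincide with the prediction, and contact came at foot height 0.6 mm. The latch peg is unmoved at (455,255) in the side crop. Next I'll grip it and swing it closed.

```bash
python3 - <<'E'
from h import *
from rig import ctrl
import cv2
Z=.108
ctrl.gripper_to(.045)
ctrl.line_to(port(pegp(Q0,.19)),v=.15)
print("desc hit",ctrl.line_to(port(pegp(Q0,Z)),v=.08,threshold=10))
ctrl.gripper_to(.005,force=30)
f0=np.array(ctrl.read_ft_force()); print(ctrl.read_width(),ctrl.read_time())
def st(): 
    p=RP.T@(np.array(ctrl.read_ee_pos())-PO); d=p[:2]-[0,.042]; print(np.arctan2(-d[0],d[1]),RP.T@(np.array(ctrl.read_ft_force())-f0),ctrl.read_width())
for q in np.linspace(Q0,-.05,11)[1:]:
    hit=ctrl.line_to(port(pegp(q,Z)),v=.06,threshold=25)
    st()
    if hit: print("hit",q); break
T=ctrl.read_camera("top");S=ctrl.read_camera("side"); print(ctrl.read_time())
o=np.hstack([cv2.resize(c["frame"][r:r+100,k:k+100,::-1],None,fx=4,fy=4,interpolation=2) for c,r,k in((T,130,160),(S,110,215))])
cv2.imwrite("pics/latch.png",o)
E
```

```text
desc hit False
0.013095834002069142 13.2417
1.1566322184161233 [ 0.5201 -2.5104  0.7567] 0.013285902960996892
1.019082421660868 [ 3.3066 -3.6395 -1.0124] 0.012965537837729859
0.8872752384157674 [ 2.2469 -4.4061  1.0301] 0.012930552779433946
0.751087440134877 [ 2.2586 -4.5245  0.8333] 0.013374404875983861
0.612714731519477 [ 5.3772 -5.2912 -0.1439] 0.01298612200244989
0.48403720107398274 [ 3.0128 -6.7615  1.2687] 0.012990942264029946
0.35575828648268926 [ 1.6755 -6.1118  0.522 ] 0.013508393941711506
0.22217762177149333 [ 2.9147 -5.4608  1.7594] 0.013400452790444701
0.09061862769724659 [ 3.3099 -3.5096  0.1969] 0.013068488999632505
-0.04429431592500592 [ 1.8703 -2.0763  1.4802] 0.013066216280175248
16.175
```

```bash
python3 - <<'E'
from h import *
from rig import ctrl
import cv2
Z=.108
def st(): 
    p=RP.T@(np.array(ctrl.read_ee_pos())-PO); print(p,RP.T@np.array(ctrl.read_ft_force()),ctrl.read_width())
st()
for q in (-.09,-.13,-.17):
    hit=ctrl.line_to(port(pegp(q,Z)),v=.03,threshold=10); st()
    if hit: print("hit"); break
ctrl.gripper_to(.045)
p=RP.T@(np.array(ctrl.read_ee_pos())-PO)
ctrl.line_to(port([p[0],p[1],.2]),v=.15)
ctrl.line_to(port([-.08,.102,.30]),v=.2)
T=ctrl.read_camera("top");S=ctrl.read_camera("side"); print(ctrl.read_time())
print([proj(c,port(pegp(0,.07)))-np.array(k) for c,k in((T,(160,130)),(S,(215,110)))])
o=np.hstack([cv2.resize(c["frame"][r:r+100,k:k+100,::-1],None,fx=4,fy=4,interpolation=2) for c,r,k in((T,130,160),(S,110,215))])
cv2.imwrite("pics/latch2.png",o)
E
```

```text
[0.0026 0.1023 0.1079] [ 1.0226 -3.295   4.6892] 0.01319406813554158
[0.0037 0.1023 0.1077] [-3.5255 -1.5487 11.7067] 0.013364740660754418
[0.0045 0.1023 0.1074] [-9.317  -1.0417 16.866 ] 0.013298177664517312
[0.0052 0.1023 0.1071] [-14.2471  -1.5597  22.8353] 0.013150061718930767
19.025
[array([[32.6469, 84.7423]]), array([[-0.913, 32.547]])]
```

View pics/latch2.png

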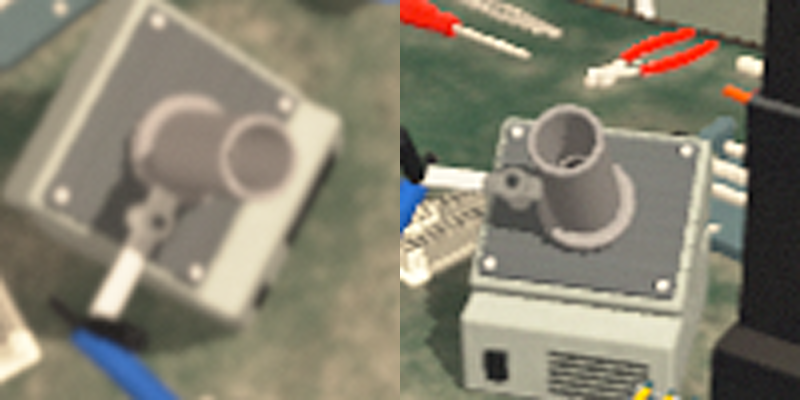

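The nose lies over the collar and the arm points straight along port y. The peg top, about (128,335) in the top crop, is at the closed prediction (131,339), and force built up only past x ≈ +3 mm, which is the end stop. The gripper is clear.

```bash
python3 -c "
from rig import ctrl
print(ctrl.finish_job())"
```

```text
the job is handed in; nothing more can be done
None
```

The wide nozzle is fully home on the spigot and the latch is closed over its collar to the end stop; I didn't touch the narrow nozzle, and the job was handed in at about 19 s on the robot's clock.

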